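# Face the jar to the label reader and hold the filter selector on its third click

## Robot

A 6-joint arm with a two-finger parallel gripper is mounted at the origin on the work surface. World frame = base frame: x ahead of the robot, y to its left, z up, the work surface at z = 0. Lengths are in m, angles in degrees, forces in N, time in s.
With the tool pointing down it reaches from about 0.25 to 0.8 m from the base axis. Payload 8.5 kg.
Tool frame: the origin (TCP) lies between the finger pads; the fingertips stand 19 mm ahead of it and the grasp point (between the pads) is the TCP; z points along the fingers, y is the direction in which the jaws open and shut (so a half turn about z gives the same grasp; the last joint's range is limited). The gripper opens to 85 mm and grips with 20 to 120 N. Pads are 22 mm wide; open, the fingers measure 114 mm over their backs; the gripper's body (76 mm by 85 mm) begins 54 mm behind the grasp point. The pads swing forward as they close: fully open they stand 13 mm farther back than shut.
Start: joints at [-67.666, 13.648, -0.773, 75.585, 0, 90], TCP at [0.199, -0.486, 0.25] pointing down, gripper open.
Joint ranges: [-152.45, 152.45], [-59.26, 108.67], [-65.41, 83.53], [-104.44, 129.93], [-82.83, 76.93], [-180, 180]. Speed limits (degrees/s): [127.2, 127.2, 159.86, 180, 180, 180].

## Interface

Orientations are given as [roll, pitch, yaw] about the fixed x, y, z axes, in that order (R = Rz(yaw) Ry(pitch) Rx(roll)).
In Python, from rig import sensors, optics, r, boxes_of, landmark_of gives the robot as it stands. The module is installed in compiled form; this text tells all that it offers.
- The arm moves only by the tool apply_moves, never from a script. Its argument "steps" is a list of rows, each a list of 6 numbers: the shift along the tool's x, y, z each as a share of 200 mm, from -1 to 1, then the turn, a rotation vector about the tool's x, y, z each as a share of 0.5 rad, from -1 to 1. A call has 1 to 20 rows; each row is the pose to reach, as a shift and turn from the pose commanded when the call began, along the tool's axes at that moment; what a row does not reach only later rows make up. A row lasts 1/8 s, in which the tool goes at most 62.5 mm and 10.7 degrees, less where a joint would pass 70% of its speed; a pose out of reach is approached as far as the arm can. A call with a number of a shift or a turn outside -1 to 1 is refused whole. A call with a gripper value outside its range is refused whole. "fingers" is the opening, from 0 (shut) to 1 (fully open), set as the call begins (left out, the last holds). The fingers move at their own pace and stop on an object; "grip_force" is the grip in N (left out, the last holds). Time passes only in rows, so rows that repeat a pose let the fingers close. It gives the time, the measured TCP pose, the force and the opening at its end, in the units of the state.
- sensors.state(): the state, without advancing time (a new reading comes with each control period).
- optics.grab_frame(name): name is "scene" or "top" or "wrist"; returns a dict with "image" (384x512x3 uint8, red, green, blue), "fx", "fy", "cx", "cy" (pixels), "distortion" ([k1, k2, p1, p2, k3] as OpenCV has them; the pictures are not rectified), "xyz" and "rotation" of the camera in the world. Camera axes: x right, y down, z forward; pixel columns grow to the right and rows downward; lengths in m; the calibration is good to about 2 mm. A picture is of the moment at which its call begins. There is no depth.
- r.close_job(): hands the job in, once; it reports no verdict.
Trained networks look in a picture, given as the dict that the camera call returned (one of the last four; its "shot" number tells which), for a name from the list of things; names that differ only in an ending like _2 or _b are one class to them, and where a whole thing is asked for, a point or a joint stands for the part that bears it (a point fixed in the world has none). Each returns a list of dicts, best first, with "p" (0 to 1); they miss things now and then, are a little off and sometimes report something else, mostly with a low value. They report only what shows in the picture. A call takes as long as a camera call. They do not tell look-alikes from the thing itself.
- boxes_of(query, picture): "extent" ([left, top, width, height] in pixels, round what is visible of it).
- landmark_of(query, picture): "centre" ([column, row] in pixels: a listed point, or the origin of a listed thing).
The state is a dict: "time": time; "joint_positions": joint angles; "joint_vel": joint speeds; "effort": joint torques, N m; "tcp_pos": TCP position; "ee_rot": TCP orientation; "contact_force": force on the tool from outside, world axes, zero at the start; "wrist_torque": the same for the moment, N m; "opening": finger opening in m.
Only numpy, scipy, OpenCV 4.12 (cv2) and the standard library are available. Lean on these libraries where they do the work, as an engineer would, in place of code of your own. Each camera call takes 0.05 s, during which the arm holds its last target. There are 200 camera calls.

## Task

Turn the capped sample jar in its nest until its label squarely faces the black window of the reader block, and let go of it. Then grip the filter selector knob, turn it clockwise (seen from above) to its third click without running on past it, and finish while still gripping it there: it springs back if released, so the program ends holding the knob. Do not push the other things on the bench about.

Things in the scene. Friction and masses are not known exactly. Their poses are not given: they have to be found in the camera images.
- reader: fixed label reader: white base plate 165 x 105 x 12 mm with a steel ring nest (bore 50 mm, outside 60 mm, top 20 mm above the bench) and a grey scanner block (45 x 85 mm, top 58 mm above the bench). Origin on the bench under the nest's centre; +x points from the nest to the scanner block, whose front face is 57 mm from the nest's centre; z up
- reader_window (a point): centre of the black window on the scanner block's face, 57 mm along the reader's +x from the nest's centre, 36 mm above the bench
- jar: loose amber jar, 44 mm wide, 82 mm high, 0.1 to 0.2 kg, on the plate (12 mm above the bench) in the nest, 3 mm play all round. Top 24 mm: round blue cap, 44 mm wide, that turns with it, clear above the scanner block. Origin: centre of underside, z up; +x points to the label's middle, as does a white rib on the cap. Starts 0.5 to 1.9 rad anticlockwise (from above) of facing the window
- jar_label (a point): middle of the jar's white bar-coded label: 22 mm from the jar's axis along the jar's +x, 29 mm above its underside
- selector_box: filter selector, fixed to the bench: white box 125 x 125 mm, 58 mm high, with the knob on the middle of its top and six white ticks round the knob: the broad one is home, the others are clicks 1 to 5. Origin: centre of the underside; the home tick lies on its -x side; z up
- selector_grip (a point): on the knob's axis, 92 mm above the bench, where to grip. The knob is a black bar 46 mm long (this point's x axis), 14 mm thick (its y axis), 36 mm high, its top 11 mm above this point, on a round disc of 50 mm diameter whose top is 67 mm above the bench. A white line on the bar's top points along -x, to the ticks. The axes turn with the knob; z up
- selector (a joint): knob angle, rad: 0 home (end stop), growing clockwise seen from above, to 2.09. Clicks at 0.419, 0.838, 1.257 (third), 1.676, 2.09. A spring (0.08 N m at home, 0.105 at the third click) pulls it home if released. On top of it the resistance is 0.06 N m more a quarter of the way from click to click and 0.06 N m less three quarters of the way: it gives way into each click
- spare_jar: bystander: the same kind of jar without label or rib, standing on the bench; origin at the centre of its underside
- dish: bystander: clear round dish, 61 mm in diameter, 15 mm high; origin at the centre of its underside
- flask: bystander: flat clear culture flask lying down, 100 x 70 x 28 mm, with a blue screw cap to +x; origin under the centre of the flat part
- tip_box: bystander: green pipette tip box with clear cover, 120 x 85 x 63 mm; origin at the centre of its underside
- marker: bystander: grey and black marker pen, 136 x 13 x 11 mm, lying along its x; origin at the middle of its underside
- timer: bystander: white square timer 65 x 65 x 20 mm; origin at the centre of its underside
Not all that is in view belongs to the job. What is shaped like the jar but turquoise is not meant.

How it is judged (in metres and radians):
On the way, in this order (a step that is already met when the one before it is completed fails the run):
1. the jar stands in its nest with its label facing the reader window, and is let go (x of reader_window in the frame of jar above 0.04 m and y of reader_window in the frame of jar between -0.016 and 0.016 m and horizontal distance between jar and reader below 0.006 m and z of jar in the frame of reader below 0.015 m and angle between jar's own z axis and vertical below 0.08 rad and contact force between the fingers and jar below 0.1 N and linear speed of jar below 0.02 m/s), for 0.2 s.
2. the knob is gripped on its third click (value of joint selector between 1.127 and 1.387 rad and contact force between the fingers and selector above 2 N), for 0.2 s.
At the end, for the whole second after the job is handed in: The jar stands upright in its nest, released, its label pointing within 16 mm of the window's centre line (about 16 degrees); the knob rests within 0.13 rad (7 degrees) of its third click (1.257 rad), still gripped by the fingers (over 2 N) (all of step 2 and x of reader_window in the frame of jar above 0.04 m and y of reader_window in the frame of jar between -0.016 and 0.016 m and horizontal distance between jar and reader below 0.006 m and z of jar in the frame of reader below 0.015 m and angle between jar's own z axis and vertical below 0.08 rad and contact force between the fingers and jar below 0.1 N and velocity of joint selector between -0.1 and 0.1 rad/s); the arm keeps its last pose, push and grip.
It fails at once if the knob is turned on past the third click, half way to the fourth (value of joint selector above 1.466 rad).
It fails at once if a bystander is pushed more than 30 mm (distance of any of spare_jar, dish, flask, tip_box, marker, timer from where it was at the start of the episode above 0.03 m).
It also fails if it takes over 48 s, if anything falls off the work surface, if the arm or the gripper's body presses on something with over 40 N, if the wrist force passes 120 N, or if a joint passes its speed limit or range.

## Working session

There is one attempt and no reset: what is moved stays moved. The work goes in short steps, Python scripts to look and compute and a tool call to move; the robot and the scene stay as the last step left them, time stands still between calls to the robot, and variables do not carry over. Pictures are saved under pics/ and viewed, about 8 in all and at most 12, crops included, and the job is handed in when it is done.

Besides the shell and the picture viewer there is one more tool, called after "Call:" in YAML: its name, and indented under it one key for each argument. apply_moves: Moves the arm, as the interface text tells. Shift numbers are shares of 200 mm and turn numbers shares of 0.5 rad, none past 1 either way. Its arguments: {"type":"object","properties":{"steps":{"type":"array"},"fingers":{"type":"number"},"grip_force":{"type":"number"}},"required":["steps"]}

```bash
mkdir -p pics
cat > h.py <<'E'
import numpy as np, cv2
from rig import sensors, optics, r, boxes_of, landmark_of
def K(f): return np.array([[f['fx'],0,f['cx']],[0,f['fy'],f['cy']],[0,0,1.]])
def ray(f,px):
    u=cv2.undistortPoints(np.array([[px]],float),K(f),np.array(f['distortion'],float))[0,0]
    return np.array(f['xyz']),np.array(f['rotation'])@np.array([u[0],u[1],1.])
def at(f,px,z):
    o,d=ray(f,px); return o+d*(z-o[2])/d[2]
def proj(f,P):
    R=np.array(f['rotation']); rv=cv2.Rodrigues(R.T)[0]; t=-R.T@np.array(f['xyz'])
    return cv2.projectPoints(np.array(P,float).reshape(-1,1,3),rv,t,K(f),np.array(f['distortion'],float))[0][:,0]
def save(f,n): cv2.imwrite('pics/'+n,f['image'][:,:,::-1])
E
python3 - <<'E'
from h import *
print(sensors.state())
ims=[]
for n in ["scene","top"]:
    f=optics.grab_frame(n); ims.append(f['image'])
    print(n,f['xyz'],np.round(f['rotation'],3).tolist())
    for q,z in [("reader",0),("reader_window",.036),("jar",.012),("jar_label",.041),("selector_box",0),("selector_grip",.092),("spare_jar",0),("flask",0),("tip_box",0),("dish",0),("marker",0),("timer",0)]:
        for d in landmark_of(q,f)[:3]: print(q,round(d['p'],2),np.round(d['centre'],1),np.round(at(f,d['centre'],z),3))
    cv2.imwrite('pics/%s0.png'%n,cv2.resize(f['image'][:,:,::-1],(768,576)))
E
```

```text
{'time': 0.0, 'joint_positions': array([-6.76656743e+01,  1.36792152e+01, -8.15970450e-01,  7.55847500e+01,
        7.00770862e-04,  9.00005007e+01]), 'joint_vel': array([-0.03825222, -0.05166159, -0.04049948,  0.0347852 ,  0.10314912,
       -0.05928193]), 'effort': array([ 2.69841502e-05, -5.38779509e+01,  3.46435332e+01,  1.84695481e-02,
        6.38071151e-05, -1.81106645e-05]), 'tcp_pos': array([ 0.19936235, -0.48525808,  0.24970016]), 'ee_rot': array([-1.79920064e+02, -7.00071689e-04,  2.23338241e+01]), 'contact_force': array([ 0.16551962, -1.12094566,  1.27390211]), 'wrist_torque': array([ 0.00750739, -0.01004724, -0.04375522]), 'opening': 0.08548838925539766}
scene [1.19866259 0.46406966 1.09660729] [-143.429, -0.594, 128.164]Traceback (most recent call last):
  File "<stdin>", line 8, in <module>
  File "h.py", line 8, in at
    o,d=ray(f,px); return o+d*(z-o[2])/d[2]
                                       ~^^^
IndexError: invalid index to scalar variable.
```

```bash
sed -i "s/^def K/from scipy.spatial.transform import Rotation as Ro\ndef RM(f): return Ro.from_euler('xyz',f['rotation'],degrees=True).as_matrix()\ndef K/; s/np.array(f\['rotation'\])/RM(f)/" h.py
cat > look.py <<'E'
from h import *
for n in ["scene","top"]:
    f=optics.grab_frame(n)
    print(n,f['xyz'],f['rotation'],f['fx'])
    for q,z in [("reader",0),("reader_window",.036),("jar",.012),("jar_label",.041),("selector_box",0),("selector_grip",.092),("spare_jar",0),("flask",0),("tip_box",0),("dish",0),("marker",0),("timer",0)]:
        for d in landmark_of(q,f)[:3]:
            if d['p']>.15: print(q,round(d['p'],2),np.round(d['centre'],1),np.round(at(f,d['centre'],z),3))
    cv2.imwrite('pics/%s0.png'%n,cv2.resize(f['image'][:,:,::-1],(768,576)))
E
python3 look.py
```

```text
scene [1.19866259 0.46406966 1.09660729] [-143.4291667    -0.59446445  128.16363805] 421.0772548783273
reader 0.61 [338.7 213.6] [0.486 0.209 0.   ]
reader_window 0.77 [338.1 225. ] [0.545 0.238 0.036]
jar 0.85 [340.7 214.6] [0.493 0.219 0.012]
jar 0.61 [377.7 234.7] [0.485 0.346 0.012]
jar_label 0.84 [386.3 223.6] [0.454 0.351 0.041]
jar_label 0.58 [343.7 213. ] [0.502 0.23  0.041]
selector_box 0.91 [220. 150.] [ 0.52  -0.257  0.   ]
selector_grip 0.53 [217.9 133.1] [ 0.526 -0.252  0.092]
spare_jar 0.63 [271.4 192.3] [ 0.552 -0.006  0.   ]
flask 0.69 [404.5 253.4] [0.483 0.441 0.   ]
tip_box 0.81 [156.2 124.6] [ 0.573 -0.527  0.   ]
dish 0.55 [255.9 211.7] [0.642 0.002 0.   ]
dish 0.34 [339.3 212.8] [0.483 0.209 0.   ]
dish 0.2 [156.9 121.7] [ 0.561 -0.536  0.   ]
marker 0.68 [294.2 167.7] [ 0.423 -0.008  0.   ]
timer 0.77 [219.  231.1] [ 0.766 -0.041  0.   ]
top [ 0.33511261 -0.02083434  1.51522096] [-1.69137642e+02 -9.77421040e-02 -8.83977015e+01] 446.29229410611424
reader 0.67 [188.4 229. ] [0.493 0.223 0.   ]
reader 0.5 [180.2 223.7] [0.51  0.252 0.   ]
reader 0.29 [255.7 212.6] [ 0.555 -0.003  0.   ]
reader_window 0.82 [185.5 209.5] [0.554 0.231 0.036]
jar 0.66 [152.9 235.1] [0.468 0.339 0.012]
jar 0.55 [264.4 150.6] [ 0.773 -0.028  0.012]
jar 0.45 [186.6 228.1] [0.495 0.228 0.012]
jar_label 0.61 [143.8 238. ] [0.455 0.361 0.041]
jar_label 0.58 [184.2 222.3] [0.51  0.232 0.041]
selector_box 0.92 [325.7 225.1] [ 0.519 -0.243  0.   ]
selector_grip 0.69 [332.  221.9] [ 0.519 -0.25   0.092]
spare_jar 0.49 [404.4 213.2] [ 0.568 -0.511  0.   ]
spare_jar 0.46 [253.3 211.5] [0.559 0.005 0.   ]
flask 0.78 [123.2 227.7] [0.492 0.444 0.   ]
tip_box 0.73 [404.5 213.3] [ 0.568 -0.511 -0.   ]
dish 0.54 [254.  190.7] [0.632 0.005 0.   ]
marker 0.52 [252.1 253.5] [0.416 0.004 0.   ]
timer 0.78 [267.7 153. ] [ 0.768 -0.039  0.   ]
```

View pics/scene0.png

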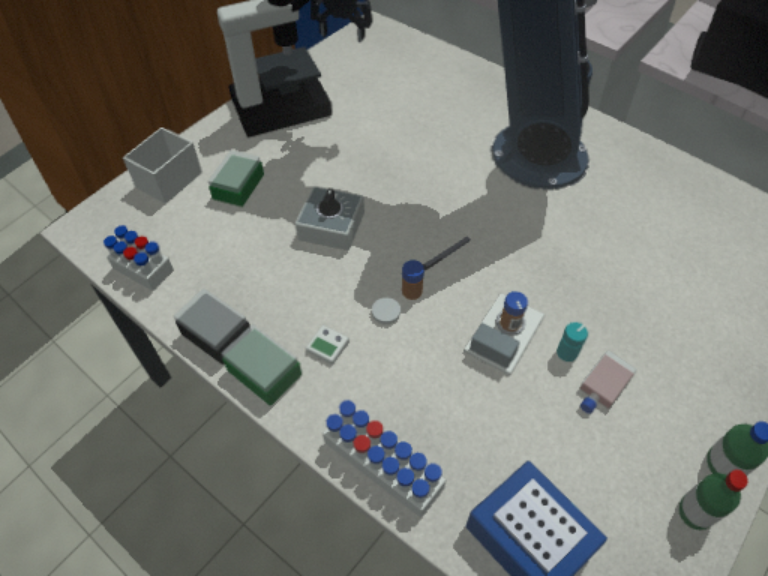

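View pics/top0.png

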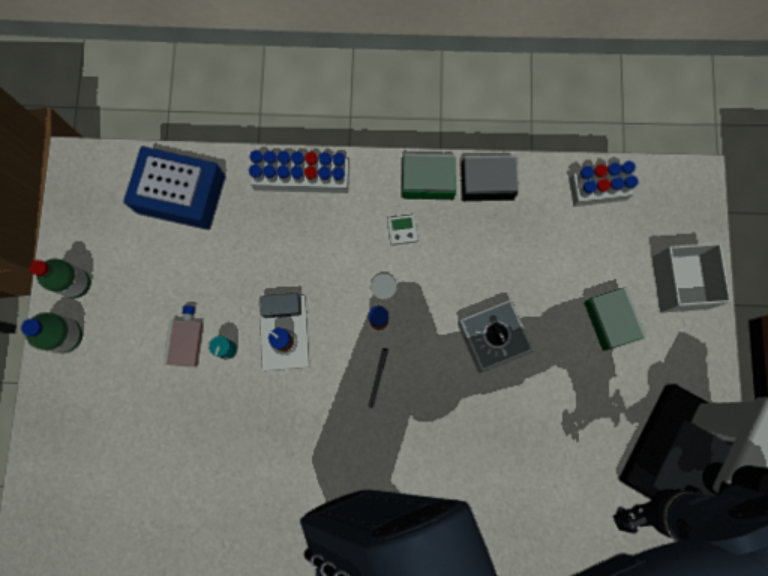

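Candidates for the jar: the amber one in the nest (top px ≈ 281,340 of the enlarged view, i.e. 187,227), the spare amber jar without rib (253,211) and the turquoise look-alike (148,231). I choose the one in the nest with a rib, at about (0.495, 0.225). I'll move above it.

Call:
apply_moves:
  steps:
    - [0.3,-0.3,0,0,0,0]
    - [0.6,-0.6,0,0,0,0]
    - [0.86,-0.9,0,0,0,0]
    - [0.86,-0.9,0,0,0,0]
  fingers: 1

```text
time: 1.9
tcp_pos: [0.2905, -0.252, 0.2504]
ee_rot: [180.0, -0.0, 22.3]
contact_force: [1.6, -0.6, 0.7]
opening: 0.0851
```

Call:
apply_moves:
  steps:
    - [0.22,-0.22,0,0,0,0]
    - [0.44,-0.44,0,0,0,0]
    - [0.66,-0.66,0,0,0,0]
    - [0.86,-0.9,0,0,0,0]

```text
time: 2.4
tcp_pos: [0.3816, -0.0199, 0.2507]
ee_rot: [180.0, -0.1, 22.3]
contact_force: [1.0, -1.2, -0.5]
opening: 0.0853
```

Call:
apply_moves:
  steps:
    - [0.22,-0.22,0,0,0,0]
    - [0.44,-0.44,0,0,0,0]
    - [0.66,-0.66,0,0,0,0]
    - [0.7,-0.9,0,0,0,0]
    - [0.7,-0.9,0,0,0,0]

```text
time: 3.02
tcp_pos: [0.4448, 0.1926, 0.2499]
ee_rot: [-179.6, 0.0, 23.3]
contact_force: [0.5, -1.1, 0.3]
opening: 0.0857
```

```bash
cat > w.py <<'E'
import sys
from h import *
s=sensors.state(); print(s['time'],s['tcp_pos'],s['ee_rot'],s['joint_positions'])
f=optics.grab_frame("wrist"); print(f['xyz'],f['rotation'],f['fx'])
for q,z in [("reader",0),("reader_window",.036),("jar",.012),("jar_label",.041),("selector_box",0),("selector_grip",.092)]:
    for d in landmark_of(q,f)[:2]:
        if d['p']>.15: print(q,round(d['p'],2),np.round(d['centre'],1),np.round(at(f,d['centre'],z),3))
save(f,sys.argv[1])
E
python3 w.py w1.png
```

```text
3.025 [0.44481543 0.1926057  0.24990868] [-1.79591835e+02  4.06620534e-02  2.32549020e+01] [ 23.17037246   9.73235657  -5.91100589  74.39790173   0.40810481
 179.91546837]
[0.51870868 0.22284751 0.37339939] [161.7264061    0.42539653 -66.68070434] 297.16619783659337
reader_window 0.8 [269.6  65. ] [0.553 0.226 0.036]
jar 0.74 [80.9 53.4] [0.485 0.434 0.012]
jar 0.65 [153.7  88.6] [0.48  0.341 0.012]
jar_label 0.86 [135.9 104.1] [0.46  0.345 0.041]
jar_label 0.75 [246.4 101.8] [0.509 0.234 0.041]
```

View pics/w1.png

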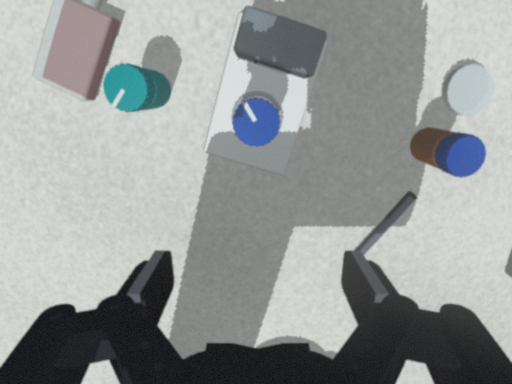

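Run:
```python
from h import *
f=optics.grab_frame("wrist"); im=f['image']
hsv=cv2.cvtColor(im,cv2.COLOR_RGB2HSV)
m=np.zeros(im.shape[:2],np.uint8); m[90:155,225:290]=cv2.inRange(hsv,(105,120,50),(130,255,255))[90:155,225:290]
c=max(cv2.findContours(m,0,2)[0],key=cv2.contourArea); print('cap circle',cv2.minEnclosingCircle(c),cv2.fitEllipse(cv2.convexHull(c)))
cc=at(f,cv2.fitEllipse(cv2.convexHull(c))[0],.094);print(cc)
h=cv2.convexHull(c);hm=cv2.fillPoly(np.zeros_like(m),[h],1)
w=(hm>0)&(m==0); ys,xs=np.nonzero(w); print(len(xs))
P=np.array([at(f,(x,y),.094)[:2] for x,y in zip(xs,ys)]); d=P-cc[:2]; k=np.linalg.norm(d,axis=1)<.024
print('rib mean',P[k].mean(0), np.degrees(np.arctan2(*(P[k].mean(0)-cc[:2])[::-1])))
a,b,c2=[at(f,p,.012)[:2] for p in[(207,150),(246,8),(285,174)]]
print('plate',a,b,c2,np.degrees(np.arctan2(*(b-a)[::-1])),np.degrees(np.arctan2(*(a-c2)[::-1]))-90)
z=cv2.resize(im[0:190,190:345],None,fx=4,fy=4,interpolation=cv2.INTER_CUBIC)[:600]
cv2.imwrite('pics/crop.png',cv2.cvtColor(z,cv2.COLOR_RGB2BGR))
```

```text
cap circle ((252.27706909179688, 121.29963684082031), 23.41074562072754) ((252.13275146484375, 121.35933685302734), (45.43807601928711, 46.566986083984375), 12.74540901184082)
[0.4971507  0.21694893 0.094     ]
215
rib mean [0.50128841 0.22524562] 63.49369933376217
plate [0.43736378 0.25418677] [0.60127576 0.26982665] [0.4471132  0.15346365] 5.450450757420421 5.528680283377781
```

View pics/crop.png

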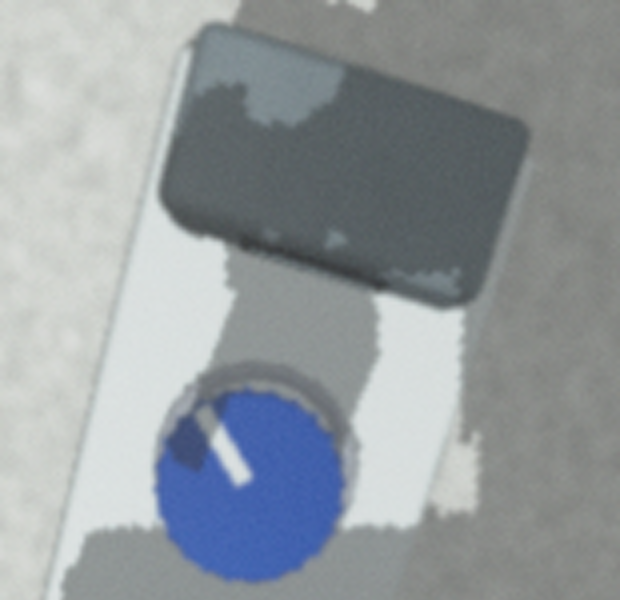

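Run:
```python
from h import *
f=optics.grab_frame("wrist")
an=lambda a,b:np.degrees(np.arctan2(*(b-a)[::-1]))
a,b=[at(f,p,.012)[:2] for p in[(200.5,150),(236.2,12.5)]];print('plate',a,b,an(a,b))
p,q=[at(f,x,.058)[:2] for x in[(190+185/4,230/4),(190+450/4,305/4)]];print('front top edge',p,q,an(q,p)-90)
c,i,o=[at(f,x,.094)[:2] for x in[(252.1,121.4),(250,120.7),(242,104)]];print(c,an(c,o),an(i,o))
print(sensors.state()['tcp_pos'],sensors.state()['ee_rot'],[ (d['p'],at(f,d['centre'],.036)) for d in landmark_of('reader_window',f)[:1]])
```

```text
plate [0.43425156 0.26169354] [0.59292073 0.27812595] 5.912699418149307
front top edge [0.54564301 0.25523568] [0.55522284 0.18754794] 8.055558913608422
[0.49710897 0.21706593] 53.271615986282804 48.60258687662509
[0.44532396 0.18953878 0.25049451] [-1.79619315e+02 -1.54738262e-02  2.28821880e+01] [(0.81, array([0.55333588, 0.22652239, 0.036     ]))]
```

The crop shows the amber/blue jar in the nest, with its rib at about 51° and the reader at about 7°. The jar axis is at (0.497, 0.217), so it needs about 44° clockwise.

Call:
apply_moves:
  steps:
    - [0.1,-0.01,0,0,0,-0.33]
    - [0.29,-0.025,0,0,0,-0.66]
    - [0.29,-0.025,0.2,0,0,-1]
    - [0.29,-0.025,0.2,0,0,-1]

```text
time: 4.03
tcp_pos: [0.4951, 0.2169, 0.208]
ee_rot: [-179.5, 0.1, 51.5]
contact_force: [-1.2, -0.4, 0.3]
opening: 0.0853
```

Call:
apply_moves:
  steps:
    - [0,0,0,0,0,-0.33]
    - [0,0,0,0,0,-0.66]
    - [0,0,0,0,0,-1]
    - [0,0,0,0,0,-1]
    - [0,0,0,0,0,-1]

```text
time: 4.65
tcp_pos: [0.4966, 0.2176, 0.2112]
ee_rot: [-179.8, -0.3, 79.9]
contact_force: [-0.9, 0.8, 0.3]
opening: 0.0851
```

Run:
```python
from h import *
s=sensors.state(); print(s['tcp_pos'],s['ee_rot'],s['joint_positions'][[0,5]],s['time'])
f=optics.grab_frame("wrist"); save(f,'w2.png'); im=f['image']
hsv=cv2.cvtColor(im,cv2.COLOR_RGB2HSV)
m=cv2.inRange(hsv,(105,120,50),(130,255,255))
for c in sorted(cv2.findContours(m,0,2)[0],key=cv2.contourArea)[-3:]:
  if cv2.contourArea(c)>300:
    e=cv2.fitEllipse(cv2.convexHull(c));print(e,at(f,e[0],.094))
print(proj(f,[.497,.217,.094]))
```

```text
[0.4965851  0.21764157 0.21123481] [-179.83109959   -0.34704291   79.9414918 ] [ 23.46362134 123.52178779] 4.65
((332.5100402832031, 343.9034423828125), (24.20120620727539, 33.35936737060547), 48.7984733581543) [0.54541545 0.04298261 0.094     ]
((258.4034729003906, 193.2581024169922), (49.378326416015625, 50.47361373901367), 155.09510803222656) [0.49739542 0.21969734 0.094     ]
[[258.49173793 196.29647446]]
```

Call:
apply_moves:
  steps:
    - [0,0,0.25,0,0,0]
    - [0,0,0.45,0,0,0]
    - [0,0,0.635,0,0,0]
    - [0,0,0.635,0,0,0]
    - [0,0,0.635,0,0,0]
    - [0,0,0.635,0,0,0]

```text
time: 5.45
tcp_pos: [0.4972, 0.219, 0.0851]
ee_rot: [-179.9, -0.4, 80.2]
contact_force: [0.0, 0.2, 0.7]
opening: 0.0857
```

Call:
apply_moves:
  steps:
    - [0,0,0,0,0,0]
    - [0,0,0,0,0,0]
    - [0,0,0,0,0,0]
    - [0,0,0,0,0,0]
    - [0,0,0,0,0,0]
    - [0,0,0,0,0,0]
  fingers: 0.4
  grip_force: 20

```text
time: 6.2
tcp_pos: [0.4965, 0.2187, 0.0839]
ee_rot: [-179.8, -0.4, 80.3]
contact_force: [-0.4, 0.7, 5.3]
opening: 0.0439
```

Gripped (43.9 mm). Now turn clockwise by 44°.

Call:
apply_moves:
  steps:
    - [0,0,0,0,0,0.26]
    - [0,0,0,0,0,0.52]
    - [0,0,0,0,0,0.77]
    - [0,0,0,0,0,0.77]
    - [0,0,0,0,0,0.77]

```text
time: 6.82
tcp_pos: [0.4961, 0.2185, 0.0839]
ee_rot: [-179.7, -0.2, 58.2]
contact_force: [-2.3, -0.7, 7.2]
opening: 0.0431
```

Call:
apply_moves:
  steps:
    - [0,0,0,0,0,0.26]
    - [0,0,0,0,0,0.52]
    - [0,0,0,0,0,0.77]
    - [0,0,0,0,0,0.77]
    - [0,0,0,0,0,0.77]
    - [0,0,0,0,0,0.77]

```text
time: 7.58
tcp_pos: [0.4961, 0.2187, 0.0838]
ee_rot: [-179.6, -0.1, 36.1]
contact_force: [-2.1, -0.1, 6.4]
opening: 0.0434
```

```bash
python3 w.py w3.png; python3 -c "
import cv2;i=cv2.imread('pics/w3.png');cv2.imwrite('pics/w3b.png',cv2.resize(i[90:290,150:370],None,fx=3,fy=3,interpolation=cv2.INTER_CUBIC)[:600])"
```

```text
7.575 [0.49605213 0.21869626 0.08381958] [-1.79596540e+02 -1.03757395e-01  3.61494802e+01] [ 23.57037187  21.49748074 -15.29448369  53.19463882   0.41637274
 167.42057506]
[0.56087265 0.26458543 0.20752344] [161.8732908    0.41855732 -53.78090364] 297.16619783659337
reader_window 0.62 [273.6 206.2] [0.515 0.22  0.036]
reader_window 0.56 [310.3 149.9] [0.555 0.224 0.036]
jar 0.9 [ 98.7 130.7] [0.482 0.339 0.012]
jar 0.61 [260.5 217.6] [0.496 0.216 0.012]
jar_label 0.63 [273.8 206. ] [0.516 0.221 0.041]
```

View pics/w3b.png

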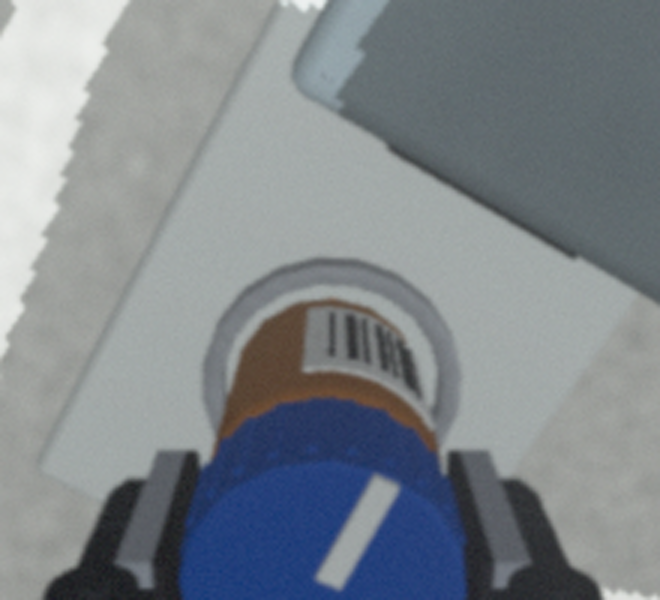

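Run:
```python
from h import *
f=optics.grab_frame("wrist")
an=lambda a,b:np.degrees(np.arctan2(*(b-a)[::-1]))
g=lambda x,z:at(f,(150+x[0]/3,90+x[1]/3),z)[:2]
print('plate',an(g((45,465),.012),g((280,5),.012)))
print('front edge',an(g((660,300),.058),g((345,107),.058))-90)
print('rib',an(g((330,585),.094),g((387,481),.094)),g((325,600),.094))
print('window ends',g((388,147),.045),g((577,257),.045),an(g((577,257),.045),g((388,147),.045))-90)
```

```text
plate 7.1402182676876835
front edge 5.643505669332939
rib 11.546823170621877 [0.4939512  0.21598759]
window ends [0.54998121 0.2431953 ] [0.55486606 0.20193574] 6.751998644506116
```

Label error about 5°; trim by 4°, then release and rise.

Call:
apply_moves:
  steps:
    - [0,0,0,0,0,0.15]
    - [0,0,0,0,0,0.15]
    - [0,0,0,0,0,0.15]

```text
time: 8.35
tcp_pos: [0.4961, 0.2187, 0.0838]
ee_rot: [-179.6, -0.1, 31.9]
contact_force: [-2.5, 0.8, 6.4]
opening: 0.0435
```

Call:
apply_moves:
  steps:
    - [0,0,0,0,0,0]
    - [0,0,0,0,0,0]
    - [0,0,0,0,0,0]
    - [0,0,0,0,0,0]
    - [0,0,0,0,0,0]
    - [0,0,-0.1,0,0,0]
    - [0,0,-0.3,0,0,0]
    - [0,0,-0.6,0,0,0]
    - [0,0,-0.83,0,0,0]
    - [0,0,-0.83,0,0,0]
  fingers: 1

```text
time: 9.6
tcp_pos: [0.4982, 0.2182, 0.2531]
ee_rot: [-179.7, -0.4, 31.8]
contact_force: [-0.2, -1.0, 0.2]
opening: 0.0854
```

```bash
python3 w.py w4.png; python3 -c "
import cv2;i=cv2.imread('pics/w4.png');cv2.imwrite('pics/w4b.png',cv2.resize(i[80:280,150:370],None,fx=3,fy=3,interpolation=cv2.INTER_CUBIC)[:600])"
```

```text
9.6 [0.49821606 0.2181522  0.2531065 ] [-179.67707908   -0.43751792   31.84731653] [ 23.44413501  15.17748965   1.72698025  76.16386008   0.38339162
 171.59687576]
[0.56564676 0.25875954 0.37726489] [162.20499898   0.33831201 -58.08418113] 297.16619783659337
reader 0.76 [261.8 167.7] [0.496 0.211 0.   ]
reader_window 0.92 [278.4 125.2] [0.554 0.226 0.036]
reader_window 0.57 [452.8 169.4] [0.624 0.019 0.036]
jar 0.77 [162.7 125. ] [0.479 0.343 0.012]
jar 0.71 [257.2 166.4] [0.496 0.218 0.012]
jar_label 0.58 [265.1 157.4] [0.516 0.219 0.041]
```

View pics/w4b.png

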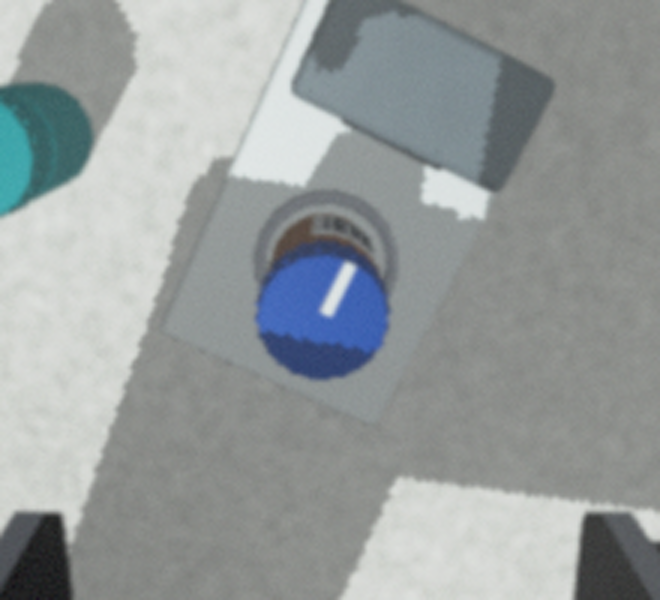

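The jar stands upright in its nest, released. The rib, crop px (327,315)→(350,263), is parallel to the plate's side edge and points at the window. On to the knob.

Call:
apply_moves:
  steps:
    - [-0.16,0.22,0,0,0,0]
    - [-0.31,0.45,0,0,0,0]
    - [-0.46,0.68,0,0,0,0]
    - [-0.62,0.91,0,0,0,0]

```text
time: 10.45
tcp_pos: [0.4869, -0.0041, 0.2474]
ee_rot: [-179.6, -0.0, 31.9]
contact_force: [1.3, -0.3, 0.1]
opening: 0.0854
```

Call:
apply_moves:
  steps:
    - [-0.16,0.22,0,0,0,0]
    - [-0.31,0.45,0,0,0,0]
    - [-0.46,0.68,0,0,0,0]
    - [-0.62,0.91,0,0,0,0]
    - [-0.62,0.91,0,0,0,0]
    - [-0.62,0.91,0,0,0,0]

```text
time: 11.2
tcp_pos: [0.4777, -0.2224, 0.246]
ee_rot: [-179.5, -0.0, 31.8]
contact_force: [0.3, 0.4, 0.0]
opening: 0.085
```

```bash
python3 w.py w5.png; python3 -c "
import cv2;i=cv2.imread('pics/w5.png');cv2.imwrite('pics/w5b.png',cv2.resize(i[50:350,100:490],None,fx=2,fy=2,interpolation=cv2.INTER_CUBIC))"
```

```text
11.2 [ 0.47768045 -0.22242658  0.24604362] [-1.79540748e+02 -2.79096265e-02  3.17953575e+01] [-25.11821979  14.18922496  -0.66498572  75.5153402    0.27408906
 123.08542694]
[ 0.54604074 -0.1816366   0.36962558] [161.79269838   0.47680484 -58.13701369] 297.16619783659337
selector_box 0.71 [ 79.  108.9] [0.419 0.004 0.   ]
selector_box 0.6 [296.1 146.2] [ 0.521 -0.251  0.   ]
selector_grip 0.9 [311.8 166.1] [ 0.519 -0.257  0.092]
```

View pics/w5b.png

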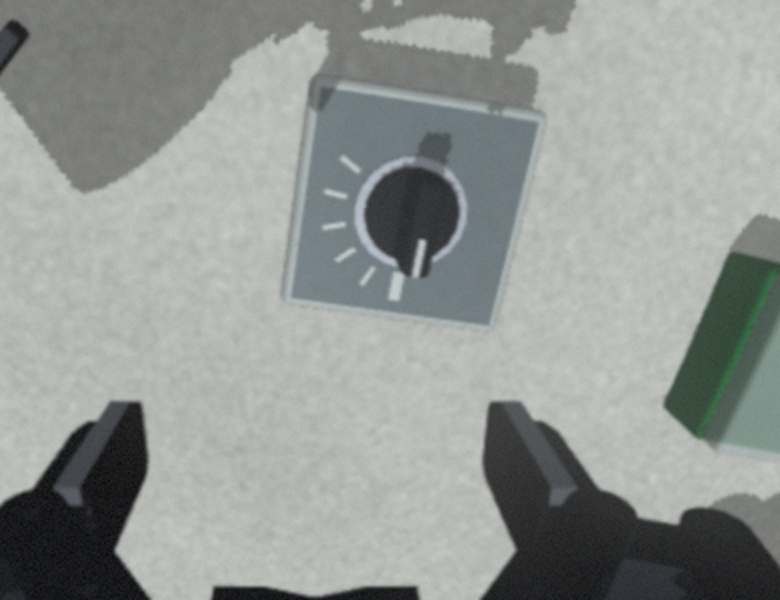

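Run:
```python
from h import *
f=optics.grab_frame("wrist")
an=lambda a,b:np.degrees(np.arctan2(*(b-a)[::-1]))
g=lambda x,z:at(f,(100+x[0]/2,50+x[1]/2),z)[:2]
C=[g(p,.058) for p in[(318,82),(543,118),(493,326),(288,298)]]
print(C,np.mean(C,0),[np.linalg.norm(C[i]-C[i-1]) for i in range(4)])
print('x yaw',an(C[3],C[0]),an(C[2],C[1]),an(C[1],C[0])-90,an(C[2],C[3])-90)
print('line',an(g((417,276),.103),g((422,240),.103)), g((417,276),.103))
print('disc',g((410,212),.067),'home tick',g((395,287),.058))
print(sensors.state()['tcp_pos'],sensors.state()['ee_rot'])
```

```text
[array([ 0.55174412, -0.17692361]), array([ 0.59887582, -0.28359551]), array([ 0.49343  , -0.3308211]), array([ 0.44597081, -0.22355744])] [ 0.52250519 -0.25372442] [np.float64(0.11559717208006622), np.float64(0.11662028142443383), np.float64(0.1155382067520395), np.float64(0.1172939397735269)]
x yaw 23.791945322916842 24.12598490784815 23.837666855785002 23.867166842156223
line 27.3767709576703 [ 0.50208915 -0.26314278]
disc [ 0.52255333 -0.25133787] home tick [ 0.48294086 -0.27033866]
[ 0.47823286 -0.22190972  0.24685361] [-1.79632699e+02 -6.55370035e-02  3.19162404e+01]
```

Call:
apply_moves:
  steps:
    - [0.1,0.25,0,0,0,-0.33]
    - [0.105,0.25,0,0,0,-0.66]
    - [0.105,0.25,0,0,0,-1]
    - [0.105,0.25,0,0,0,-1]

```text
time: 12.1
tcp_pos: [0.5224, -0.2537, 0.2463]
ee_rot: [-179.7, -0.2, 60.5]
contact_force: [-0.4, 0.1, 0.2]
opening: 0.0854
```

Call:
apply_moves:
  steps:
    - [0,0,0,0,0,-0.33]
    - [0,0,0,0,0,-0.66]
    - [0,0,0,0,0,-1]
    - [0,0,0,0,0,-1]

```text
time: 12.6
tcp_pos: [0.5223, -0.2538, 0.2466]
ee_rot: [-179.9, -0.3, 88.9]
contact_force: [-0.1, -0.1, 0.4]
opening: 0.0852
```

Call:
apply_moves:
  steps:
    - [0,0,0,0,0,-0.33]
    - [0,0,0,0,0,-0.66]
    - [0,0,0,0,0,-1]
    - [0,0,0,0,0,-1]

```text
time: 13.1
tcp_pos: [0.5222, -0.2538, 0.2465]
ee_rot: [180.0, -0.4, 117.4]
contact_force: [-0.1, 0.6, -0.2]
opening: 0.0852
```

Call:
apply_moves:
  steps:
    - [0,0,0,0,0,-0.33]
    - [0,0,0,0,0,-0.66]
    - [0,0,0,0,0,-1]
    - [0,0,0,0,0,-1]

```text
time: 13.6
tcp_pos: [0.5223, -0.2539, 0.2464]
ee_rot: [179.8, -0.3, 146.0]
contact_force: [-0.1, -0.4, -0.6]
opening: 0.0857
```

Call:
apply_moves:
  steps:
    - [0,0,0,0,0,-0.33]
    - [0,0,0,0,0,-0.66]
    - [0,0,0,0,0,-1]
    - [0,0,0,0,0,-1]

```text
time: 14.1
tcp_pos: [0.5223, -0.2539, 0.2464]
ee_rot: [179.7, -0.2, 174.6]
contact_force: [0.3, -0.9, 0.8]
opening: 0.0855
```

Call:
apply_moves:
  steps:
    - [0,0,0.1,0,0,-0.33]
    - [0,0,0.2,0,0,-0.66]
    - [0,0,0.3,0,0,-1]
    - [0,0,0.3,0,0,-1]
    - [0,0,0.3,0,0,-1]
    - [0,0,0.3,0,0,-1]

```text
time: 14.85
tcp_pos: [0.5225, -0.2538, 0.1874]
ee_rot: [179.7, 0.1, -156.5]
contact_force: [0.1, 0.2, -0.4]
opening: 0.0853
```

```bash
python3 w.py w6.png; python3 -c "
import cv2;i=cv2.imread('pics/w6.png');cv2.imwrite('pics/w6b.png',cv2.resize(i[84:384,60:450],None,fx=2,fy=2,interpolation=cv2.INTER_CUBIC))"
```

```text
14.85 [ 0.522545   -0.25380572  0.18739317] [ 1.79682188e+02  5.78971993e-02 -1.56491705e+02] [-26.03034173  20.75970412   0.10670361  69.5512352    0.25028935
 -49.5392433 ]
[ 0.44854028 -0.28729926  0.31084011] [161.68183853  -0.3350025  113.57511905] 297.16619783659337
jar_label 0.68 [ 13.8 119.5] [ 0.553 -0.488  0.041]
selector_box 0.85 [255.1 175.3] [ 0.523 -0.255  0.   ]
selector_grip 0.74 [260.2 201. ] [ 0.518 -0.253  0.092]
```

View pics/w6b.png

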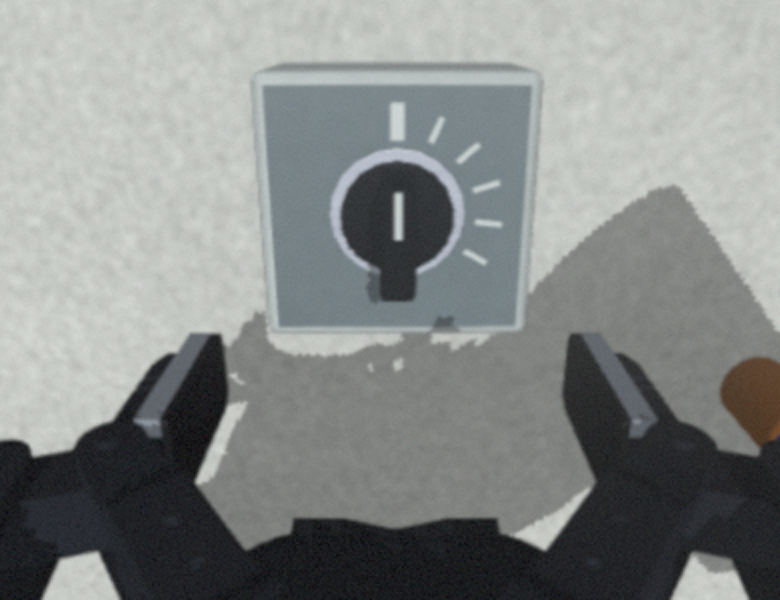

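The knob, crop px (398,215), is at home and lined up with the jaws. Descend and grip.

Call:
apply_moves:
  steps:
    - [0,0,0.15,0,0,0]
    - [0,0,0.3,0,0,0]
    - [0,0,0.42,0,0,0]
    - [0,0,0.475,0,0,0]
    - [0,0,0.475,0,0,0]
    - [0,0,0.475,0,0,0]

```text
time: 15.95
tcp_pos: [0.5224, -0.2533, 0.0924]
ee_rot: [179.7, 0.1, -156.3]
contact_force: [0.1, -0.1, 0.7]
opening: 0.0854
```

Call:
apply_moves:
  steps:
    - [0,0,0,0,0,0]
    - [0,0,0,0,0,0]
    - [0,0,0,0,0,0]
    - [0,0,0,0,0,0]
    - [0,0,0,0,0,0]
    - [0,0,0,0,0,0]
    - [0,0,0,0,0,0]
    - [0,0,0,0,0,0]
  fingers: 0
  grip_force: 45

```text
time: 16.95
tcp_pos: [0.5218, -0.2527, 0.0917]
ee_rot: [179.6, 0.0, -156.3]
contact_force: [-2.2, 2.9, 6.5]
opening: 0.0135
```

Call:
apply_moves:
  steps:
    - [0,0,0,0,0,0.2]
    - [0,0,0,0,0,0.4]
    - [0,0,0,0,0,0.6]
    - [0,0,0,0,0,0.84]
    - [0,0,0,0,0,0.84]
    - [0,0,0,0,0,0.84]

```text
time: 17.7
tcp_pos: [0.5218, -0.2529, 0.0916]
ee_rot: [179.7, -0.2, 179.7]
contact_force: [-1.9, 1.3, 4.6]
opening: 0.0133
```

Call:
apply_moves:
  steps:
    - [0,0,0,0,0,0.2]
    - [0,0,0,0,0,0.4]
    - [0,0,0,0,0,0.6]
    - [0,0,0,0,0,0.84]
    - [0,0,0,0,0,0.84]
    - [0,0,0,0,0,0.84]

```text
time: 18.45
tcp_pos: [0.5218, -0.2532, 0.0916]
ee_rot: [179.8, -0.3, 155.7]
contact_force: [-2.3, 0.8, 5.4]
opening: 0.0135
```

Call:
apply_moves:
  steps:
    - [0,0,0,0,0,0.15]
    - [0,0,0,0,0,0.3]
    - [0,0,0,0,0,0.45]
    - [0,0,0,0,0,0.6]
    - [0,0,0,0,0,0.72]
    - [0,0,0,0,0,0.8]
    - [0,0,0,0,0,0.8]
    - [0,0,0,0,0,0.8]

```text
time: 19.45
tcp_pos: [0.5217, -0.2533, 0.0917]
ee_rot: [179.9, -0.3, 132.8]
contact_force: [-3.7, 0.1, 5.3]
opening: 0.013
```

```bash
python3 w.py w7.png; python3 -c "
import cv2;i=cv2.imread('pics/w7.png');cv2.imwrite('pics/w7b.png',cv2.resize(i[84:384,60:450],None,fx=2,fy=2,interpolation=cv2.INTER_CUBIC))"
```

```text
19.45 [ 0.52165152 -0.2533086   0.0916635 ] [179.90997458  -0.33831911 132.75693723] [-26.00320278  24.53315576  -8.9231828   56.82638619   0.20647363
  21.23961636]
[ 0.46696472 -0.19565929  0.2156688 ] [ 1.62104636e+02 -1.04983948e-01  4.28241815e+01] 297.16619783659337
selector_grip 0.74 [255.9 273.9] [ 0.521 -0.255  0.092]
```

View pics/w7b.png

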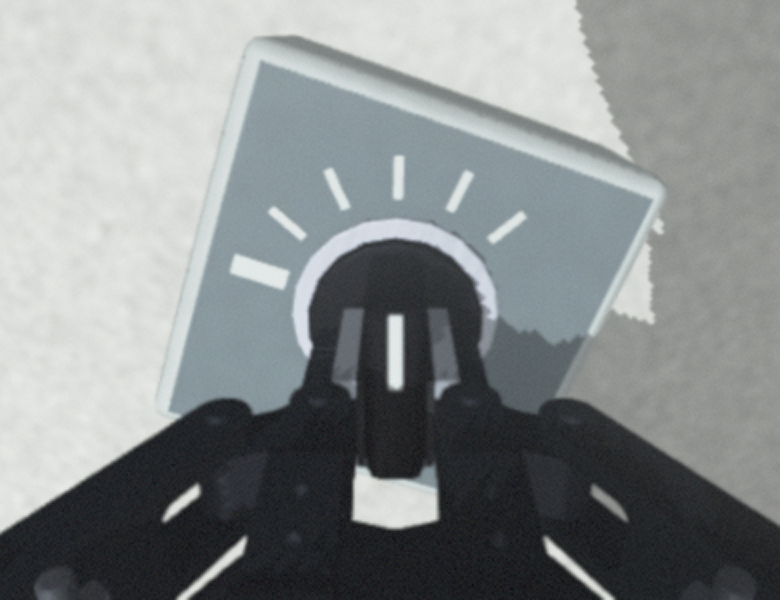

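The knob's white line, crop px (397,315–390), points straight at the third tick (398,177). The wrist has turned 70.9° since gripping, and the target is 72°. Hold briefly and hand in.

Call:
apply_moves:
  steps:
    - [0,0,0,0,0,0]
    - [0,0,0,0,0,0]
    - [0,0,0,0,0,0]
    - [0,0,0,0,0,0]

```text
time: 20.3
tcp_pos: [0.5216, -0.2533, 0.0916]
ee_rot: [179.9, -0.3, 132.8]
contact_force: [-2.9, -0.7, 5.8]
opening: 0.0134
```

```bash
python3 -c "
from h import *
s=sensors.state();print(s['time'],s['ee_rot'],s['opening'])
f=optics.grab_frame('scene');print([(round(d['p'],2),np.round(at(f,d['centre'],.012),3)) for d in landmark_of('jar',f)[:3]])
print(r.close_job())"
```

```text
20.3 [179.91288561  -0.34142198 132.76020657] 0.013399694761721639
[(0.59, array([ 0.436, -0.002,  0.012])), (0.58, array([0.496, 0.219, 0.012])), (0.57, array([0.488, 0.345, 0.012]))]
the job is handed in; nothing more can be done
None
```

I turned the jar about 48° clockwise in its nest until its label faced the reader window, and let go of it. I then turned the filter knob to its third click. The job was handed in at 20.3 s with the knob still gripped.

- **Jar:** The close-up after release showed it upright in the nest, with the cap's rib parallel to the plate edge and pointing at the window. While it was still gripped, the rib measured about 5° off, and I turned it 4° more. I did not measure the angle again after that.
- **Jar position at the end:** The last network check put a jar at (0.496, 0.219), unchanged. Its top answer, barely ahead at 0.59 against 0.58, was a false hit at (0.436, -0.002), near the marker pen.
- **Knob:** The white line pointed straight at the third tick. The wrist had turned 70.9° (1.24 rad) since gripping, against the 1.257 rad target. The gripper was closed to 13.4 mm on the 14 mm bar at a 45 N grip setting.
- **Bystanders:** The forces read after each move gave no sign of touching any of them, but I did not measure their positions again at the end.

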